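# Refit a cooler module with two plunger rivets

### The job

One of the two orange plunger rivets on the leaning control unit was pushed in too early: pull its pin fully up to release it, then lay the cooler module from the pink pad flat into the bay between the two rivets. Once it lies there with both pins still up, push both pins down flush to lock it. Leave the other things on the bench where they are.

Things in the scene. Friction and masses are not known exactly. Their poses are not given: they have to be found in the camera images.
- bay_floor (a point): middle of the module bay's flat floor, on the green board of an aluminium case (220 x 150 mm) leaning 26 degrees, facing left and away from the robot. z: out of the floor (26 degrees from vertical); x: up the slope; y: along the slope's level line, z cross x, pointing away from the robot. The rivets stand at x = 0, y = +70 and -70 mm. The case's rim (x = +-71, y = +-106 mm) stands 7 mm above the floor.
- bay_ledge (a point): middle of the bay's lower ledge: a black rail 6 mm high along bay y, its inner face 35 mm down the slope from bay_floor (this point, on the floor; same axes). The other black rails, 5 mm high: upper stop at bay x = +43 mm, short side rails at bay y = +-60.5 mm. So the module has 8 mm of play in x, 3.5 mm each way in y; let go, it may slide down to the ledge.
- module_mid (a point): centre, half-way up, of the loose cooler module (0.1 to 0.25 kg): green board 70 (x) x 114 (y) x 4 mm with a black finned block, 40 (x) x 30 (y) mm, on its middle, top 30 mm above the underside. z is square to the board. It starts flat on a 6 mm pink pad left of the case and fits the bay either way round (half a turn about z); seated, this point is 15 mm above the bay floor.
- pin_a (a joint): travel of the pin of rivet A, the one pushed in at the start (left or right), along its own axis (bay z): 0 = fully up, released; 0.008 m = flush, head against its collar. Stiff (about 5 N either way), stays where left. Pushing it spreads two white wings along bay y, 10 mm each way, 6 to 9 mm above the bay floor, so that the inner one reaches over the bay's side and the module's edge; pulling it up draws them in.
- pin_b (a joint): travel of the pin of rivet B, the one up at the start, along its own axis (bay z): 0 = fully up, released; 0.008 m = flush, head against its collar. Stiff (about 5 N either way), stays where left. Pushing it spreads two white wings along bay y, 10 mm each way, 6 to 9 mm above the bay floor, so that the inner one reaches over the bay's side and the module's edge; pulling it up draws them in.
- pin_a_top (a point): centre of the top of the round orange head of pin A (moves with it); z axis out along the pin, as bay z. Head 18 mm across, 8 mm thick, on a white collar 15 mm across whose top is 9 mm above the bay floor. Head top above the bay floor: 25 mm when up, 17 mm when flush. About 30 mm is free around the head for fingertips kept over 9 mm above the floor.
- pin_b_top (a point): centre of the top of the round orange head of pin B (moves with it); z axis out along the pin, as bay z. Head 18 mm across, 8 mm thick, on a white collar 15 mm across whose top is 9 mm above the bay floor. Head top above the bay floor: 25 mm when up, 17 mm when flush. About 30 mm is free around the head for fingertips kept over 9 mm above the floor.
- driver_yellow: loose screwdriver with a yellow handle, 200 mm long, lying right of the case; origin at its underside
- driver_black: loose screwdriver with a black handle, 200 mm long, lying beyond the pad; origin at its underside
- scissors: loose lime-green scissors, 200 mm long, lying beyond the case; origin at its underside
- tweezers: loose steel tweezers, 115 mm long, 8 mm high, lying between the case and the pad; origin at its underside
- can: loose upright blue spray can, 52 mm across, 120 mm tall, right of the case; origin at its underside
- trim_wedge: loose blue plastic trim wedge, 70 mm long, 12 mm high, left of the case's far end; origin at its underside
- spare_box: loose small closed grey box with a white lid, 47 x 37 x 19 mm, in front of the pad and the case; origin at its underside
- module: the same loose cooler module; this origin is at the centre of the board's underside
There are look-alikes about, which are no part of the job. Of the things like the module, leave any that is grey; of the rest the smaller one is meant.

How it is judged:
By the outcome, as a careful person would: the job done as asked, in the order asked, and still so for the second after the job is handed in, with the robot touching nothing.
It also fails if it takes over 58 s, if anything falls off the work surface, if the arm or the gripper's body presses on something with over 40 N, if the wrist force passes 120 N, or if a joint passes its speed limit or range.

### The arm

A 6-joint arm with a two-finger parallel gripper is mounted at the origin on the work surface. World frame = base frame: x ahead of the robot, y to its left, z up, the work surface at z = 0. Lengths are in m, angles in rad, forces in N, time in s.
With the tool pointing down it reaches from about 0.375 to 0.975 m from the base axis. Payload 3.8 kg.
Tool frame: the origin (TCP) lies on the centre line of the jaws, within the pads' length; the fingertips stand 17 mm ahead of it and the grasp point (between the pads) lies 2 mm behind it (bot.tip_extent is the distance from the TCP to the fingertips, in m); z points along the fingers, y is the line along which they close (so a half turn about z gives the same grasp; the last joint's range is limited). The gripper opens to 85 mm and grips with 20 to 120 N. Pads are 22 mm wide; open, the fingers measure 114 mm over their backs; the gripper's body (76 mm by 85 mm) begins 54 mm behind the grasp point. The pads swing forward as they close: fully open they stand 13 mm farther back than shut.
Start: joints at [-1.21, 0.264, 1.604, -0, 1.274, -0.037], TCP at [0.261, -0.622, 0.227] pointing down, gripper open.
Joint ranges: [-2.63, 2.63], [-0.94, 2.18], [0.31, 2.57], [-1.31, 4.45], [0, 2.66], [-2.55, 2.55]. Speed limits (rad/s): [2.57, 2.57, 3.14, 3.14, 3.14, 3.14].

### API

Orientations are given as a rotation vector (axis times angle).
In Python, from workcell import readout, read_camera, finish_job, bot gives the robot as it stands.
- The arm moves only by the tool jog_arm, never from a script. Its argument "deltas" is one flat list of numbers, 7 for each row, row after row: the shift along the tool's x, y, z in m, then the turn, a rotation vector about the tool's x, y, z in degrees, then the gripper command: -1 is shut, 1 is fully open, values between are in proportion. A call has 1 to 8 rows; each row is the pose to reach, as a shift and turn from the pose commanded when the call began, along the tool's axes at that moment; what a row does not reach only later rows make up. A row lasts 1/10 s, in which the tool goes at most 50 mm and 8.59 degrees, less where a joint would pass 70% of its speed; a pose out of reach is approached as far as the arm can. A call with a gripper value outside its range is refused whole. The fingers move at their own pace and stop on an object; "squeeze" is the grip in N (left out, the last holds). Time passes only in rows, so rows that repeat a pose let the fingers close. It gives the time, the measured TCP pose, the force, the opening and the grip force at its end, in the units of the state.
- readout.read_state(): the state, without advancing time (a new reading comes with each control period).
- read_camera(name): name is "scene" or "top"; returns a dict with "color" (400x640x3 uint8, blue, green, red), "fx", "fy", "cx", "cy" (pixels), "origin" and "attitude" of the camera in the world. Camera axes: x right, y down, z forward; pixel columns grow to the right and rows downward; lengths in m; the calibration is good to about 2 mm. A picture is of the moment at which its call begins. There is no depth.
- finish_job(): hands the job in; it is judged then, once.
The state is a dict: "time": time; "q": joint angles; "joint_vel": joint speeds; "joint_torque": joint torques, N m; "tool_pos": TCP position; "tcp_rot": TCP orientation; "wrist_force": force on the tool from outside, world axes, zero at the start; "torque": the same for the moment, N m; "width": opening from 0.0 (shut) to 1.0 (fully open); "grip_force": force on a finger pad.
Only numpy, scipy, OpenCV 4.12 (cv2) and the standard library are available. Lean on these libraries where they do the work, as an engineer would, in place of code of your own. Each camera call takes 0.05 s, during which the arm holds its last target. There are 200 camera calls.

## Working session

There is one attempt and no reset: what is moved stays moved. The work goes in short steps, Python scripts to look and compute and a tool call to move; the robot and the scene stay as the last step left them, time stands still between calls to the robot, and variables do not carry over. Pictures are saved under pics/ and viewed, at most 10 in all, crops included, and the job is handed in when it is done.

Besides the shell and the picture viewer there is one more tool, called after ">>>" by a JSON object that holds its "method" and its "body". jog_arm: Moves the arm, as the interface text tells. Its arguments: {"type":"object","properties":{"deltas":{"type":"array"},"squeeze":{"type":"number"}},"required":["deltas"]}

```bash
ls; mkdir -p pics; python3 - <<'E'
from workcell import readout, read_camera, bot
import cv2,numpy as np
for n in("scene","top"):
    d=read_camera(n); cv2.imwrite(f"pics/{n}0.png",d["color"])
    print(n,d["fx"],d["fy"],d["cx"],d["cy"],np.round(d["origin"],4),np.round(d["attitude"],4).tolist())
s=readout.read_state();print(s["time"],s["tool_pos"],s["tcp_rot"],s["wrist_force"]);print([a for a in dir(bot) if a[0]!='_'])
E
```

```text
pics
scene 517.4506985446418 517.4506985446418 321.28888722715976 203.19827865137873 [ 0.9253 -0.705   1.1949] [-2.4865, -0.6491, 0.2014]
top 508.58111759233515 508.58111759233515 309.52256954344637 195.7573446583979 [ 0.46   -0.0567  1.696 ] [-2.1631, 2.2268, -0.071]
0.1 [ 0.2612546  -0.62165086  0.22576518] [-3.07765241e+00 -6.20335543e-01  4.95036917e-04] [0.13639021 0.77454314 0.36110877]
['MotionError', 'tip_extent']
```

View pics/top0.png

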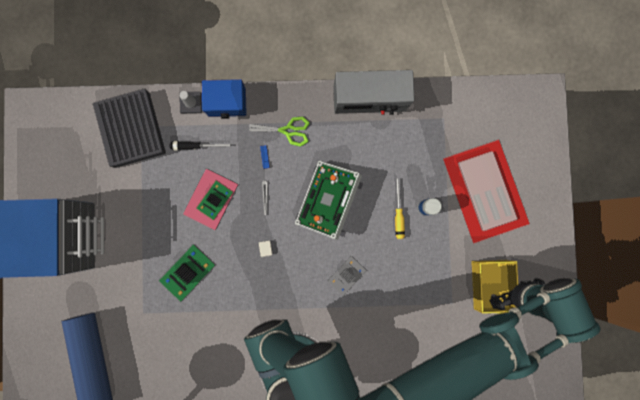

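View pics/scene0.png

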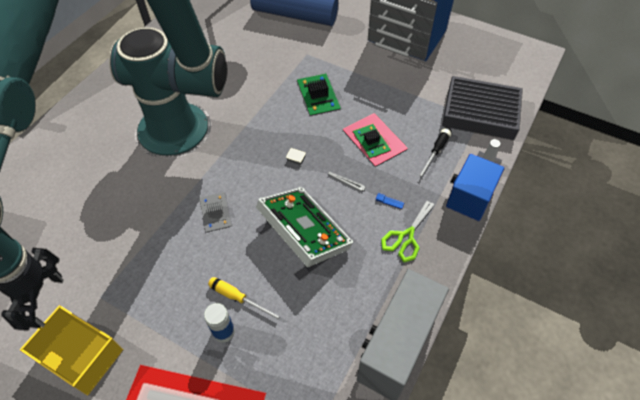

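The top view shows the case at about (329,200), the orange heads at about (334,176) and (318,218), and the module on the pink pad at (212,200). The scene view shows the same things: case (305,225), heads (292,199) and (323,238), module (372,140). I'll enlarge both.

```bash
python3 - <<'E'
import cv2,numpy as np
t=cv2.imread("pics/top0.png");s=cv2.imread("pics/scene0.png")
def c(im,x,y,w,h,k):return cv2.resize(im[y:y+h,x:x+w],None,fx=k,fy=k,interpolation=cv2.INTER_CUBIC)
a=c(t,290,150,80,100,5);b=c(s,250,170,110,100,5)
cv2.imwrite("pics/case.png",np.hstack([c(t,292,153,75,92,5),c(s,254,180,85,92,5)]))
cv2.imwrite("pics/mod.png",np.hstack([c(t,180,165,62,68,6),c(s,340,108,70,68,6)]))
E
```

```text
(no output)
```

View pics/case.png

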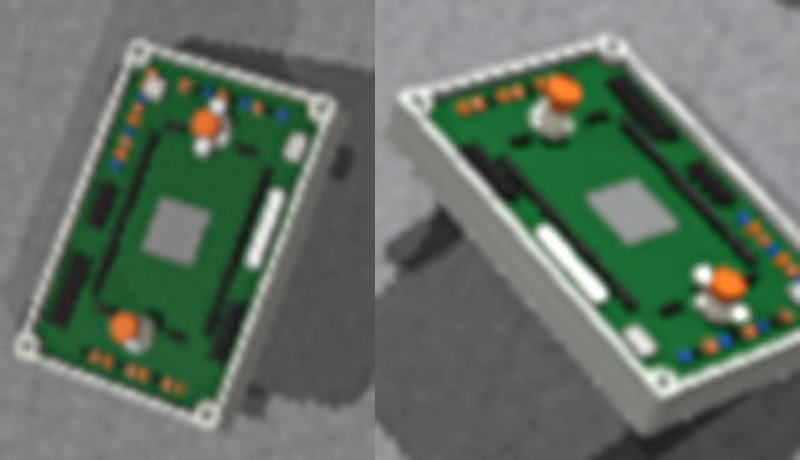

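View pics/mod.png

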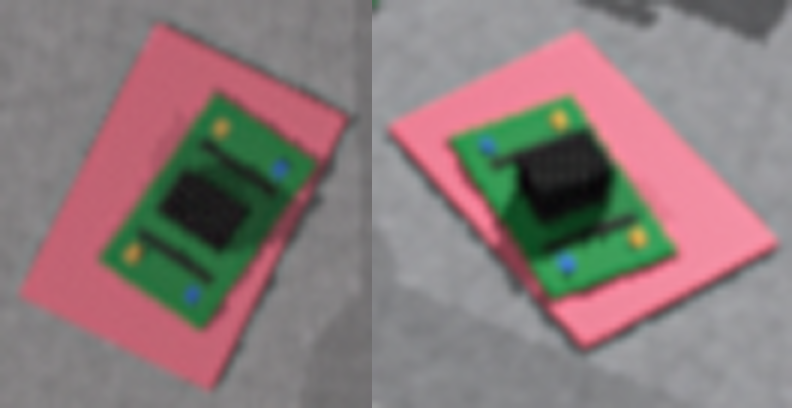

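The case view shows rivet A (wings spread, pushed in) at the far end: top px about (333,177), scene px about (325,236). Rivet B is at the near end, and its pin is up. The module board is skewed on the pad, centred near (214,200) in top. Next I'll fit poses to these points.

```bash
cat > H.py <<'E'
import numpy as np, json, cv2
from scipy.spatial.transform import Rotation as Ro
from scipy.optimize import least_squares
from workcell import readout, read_camera
T26=np.radians(26)
CAM={"scene":(517.45,321.289,203.198,[.9253,-.705,1.1949],[-2.4865,-.6491,.2014]),
     "top":(508.581,309.5226,195.757,[.46,-.0567,1.696],[-2.1631,2.2268,-.071])}
def proj(cam,P):
    f,cx,cy,o,a=CAM[cam]; p=Ro.from_rotvec(a).inv().apply(np.atleast_2d(P)-o)
    return np.c_[cx+f*p[:,0]/p[:,2],cy+f*p[:,1]/p[:,2]]
def bayR(yaw):  # yaw: heading of downhill direction
    z=np.array([np.sin(T26)*np.cos(yaw),np.sin(T26)*np.sin(yaw),np.cos(T26)])
    y=np.array([np.sin(yaw),-np.cos(yaw),0]); y=y if y[0]>0 else -y
    return np.c_[np.cross(y,z),y,z]
def save(**k):
    try: d=json.load(open("st.json"))
    except Exception: d={}
    d.update({a:np.asarray(b).tolist() for a,b in k.items()}); json.dump(d,open("st.json","w"))
def load(): return {a:np.array(b) for a,b in json.load(open("st.json")).items()}
def delta(P,R,base=None):
    """shift (mm) and turn (deg) in present tool axes to reach P,R"""
    s=readout.read_state(); p=np.array(s["tool_pos"]); r=Ro.from_rotvec(s["tcp_rot"])
    return (r.inv().apply(np.array(P)-p)*1e3).round(1),np.degrees((r.inv()*Ro.from_matrix(R)).as_rotvec()).round(2)
E
python3 - <<'E'
from H import *
def px(l,o,off,k): return np.array([[o[0]+(u-off+.5)/k-.5,o[1]+(v+.5)/k-.5] for u,v in l])
X=.071;Y=.106
Pt=np.array([[-X,Y,.007],[X,Y,.007],[X,-Y,.007],[-X,-Y,.007],[0,.07,.014],[0,-.07,.022]])
ut=px([(140,50),(322,107),(208,413),(27,346),(206,125),(124,327)],(292,153),0,5)
Ps=np.array([[X,Y,.007],[X,-Y,.007],[-X,-Y,.007],[0,.07,.014],[0,-.07,.022]])
us=px([(662,380),(414,98),(612,45),(728,283),(565,93)],(254,180),375,5)
def f(v,): 
    R=bayR(v[3]); return np.r_[(proj("top",Pt@R.T+v[:3])-ut).ravel(),(proj("scene",Ps@R.T+v[:3])-us).ravel()]
r=least_squares(f,[.5,-.1,.06,1.2],loss="soft_l1"); print("bay",r.x.round(4),f(r.x).reshape(-1,2).round(1).tolist())
R=bayR(r.x[3]); print(R.round(3).tolist())
Q=np.array([[35,57],[-35,57],[-35,-57],[35,-57]])/1e3; Q=np.c_[Q,[.01]*4]
mt=px([(317,158),(218,92),(101,260),(205,328)],(180,165),0,6)
ms=px([(677,254),(553,299),(450,142),(572,97)],(340,108),372,6)
def g(v,m):
    M=Ro.from_euler("z",v[2]).as_matrix(); W=Q@M.T+[v[0],v[1],0]
    return np.r_[(proj("top",W)-mt).ravel(),(proj("scene",W)-m).ravel()]
for sh in range(4):
  for rv in (1,-1):
    m=np.roll(ms[::rv],sh,0); q=least_squares(g,[.5,.25,-1.6],args=(m,))
    if q.cost<60: print("mod",q.x.round(4),q.cost,g(q.x,m).reshape(-1,2).round(1).tolist()); best=q.x
save(bayP=r.x[:3],bayR=R,mod=best)
s=readout.read_state(); print(s["time"])
E
```

```text
bay [ 0.5443 -0.1233  0.0595  1.1805] [[-1.1, -1.0], [0.7, -0.6], [0.0, 1.1], [-1.4, 0.3], [-0.3, -0.3], [-0.3, -0.3], [0.1, 1.5], [-0.9, 0.0], [0.2, -0.7], [-0.5, 0.6], [-0.3, -0.2]]
[[-0.342, 0.925, 0.167], [-0.831, -0.38, 0.405], [0.438, 0.0, 0.899]]
mod [ 0.5556  0.2454 -2.1948] 1.3166621511267111 [[0.7, -0.1], [-0.1, -0.8], [-0.2, -0.4], [-0.2, 0.1], [-0.1, 0.2], [0.3, -0.3], [-0.5, -0.3], [-0.6, -0.5]]
0.1
```

```bash
cat >> H.py <<'E'
def toolR(yaw_off=0): 
    R=load()["bayR"]; return np.c_[-R[:,0],R[:,1],-R[:,2]]
def bay(x,y,z):
    d=load(); return d["bayP"]+d["bayR"]@(np.array([x,y,z])/1e3)
def inbay():
    d=load(); s=readout.read_state(); r=Ro.from_rotvec(s["tcp_rot"]).as_matrix()
    return (d["bayR"].T@(np.array(s["tool_pos"])-d["bayP"])*1e3).round(1), (d["bayR"].T@np.array(s["wrist_force"])).round(1), s["time"],round(s["width"],3),s["grip_force"]
E
python3 -c "
from H import *
print(bay(0,70,160),delta(bay(0,70,160),toolR()),inbay())"
```

```text
[ 0.63569829 -0.08511428  0.20335376] (array([ 553.1, -349.5,   23.2]), array([-10.28, -24.7 , -44.04])) (array([583.8, -72.2, -99.8]), array([-0.5, -0.2,  0.7]), 0.1, 0.996, 0.0)
```

>>> {"method": "jog_arm", "body": {"deltas": [0.553,-0.35,0.0,-10.3,-24.7,-44,0,0.553,-0.35,0.0,-10.3,-24.7,-44,0,0.553,-0.35,0.0,-10.3,-24.7,-44,0,0.553,-0.35,0.0,-10.3,-24.7,-44,0,0.553,-0.35,0.02,-10.3,-24.7,-44,0,0.553,-0.35,0.02,-10.3,-24.7,-44,0,0.553,-0.35,0.02,-10.3,-24.7,-44,0,0.553,-0.35,0.02,-10.3,-24.7,-44,0], "squeeze": 60}}

```text
time: 0.9
tool_pos: [0.4905, -0.2914, 0.2175]
tcp_rot: [2.356, 1.58, -0.546]
wrist_force: [0.4, -1.1, 0.5]
width: 0.503
grip_force: 0.0
```

```bash
python3 -c "
from H import *
print(delta(bay(0,70,100),toolR()),inbay())"
```

```text
(array([227.2,  56. , -35.5]), array([0.07, 0.11, 0.04])) (array([227.3,  14.2,  64.8]), array([1. , 0.8, 0.1]), 0.9, 0.503, 0.0)
```

>>> {"method": "jog_arm", "body": {"deltas": [0.05,0.012,-0.03,0,0,0,0,0.1,0.024,-0.035,0,0,0,0,0.227,0.056,-0.0355,0,0,0,0,0.227,0.056,-0.0355,0,0,0,0,0.227,0.056,-0.0355,0,0,0,0,0.227,0.056,-0.0355,0,0,0,0,0.227,0.056,-0.0355,0,0,0,0]}}

```text
time: 1.6
tool_pos: [0.6251, -0.1121, 0.1489]
tcp_rot: [2.356, 1.581, -0.549]
wrist_force: [0.0, -0.3, 0.0]
width: 0.505
grip_force: 0.0
```

```bash
python3 - <<'E'
from H import *
print(delta(bay(0,70,100),toolR()),inbay())
t=read_camera("top")["color"];s=read_camera("scene")["color"]
c=lambda im,x,y:cv2.resize(im[y:y+100,x:x+80],None,fx=5,fy=5,interpolation=cv2.INTER_CUBIC)
cv2.imwrite("pics/p1.png",np.hstack([c(t,280,140),c(s,280,170)]))
E
```

```text
(array([ 2.2, -0.5, -1.7]), array([-0.02,  0.18,  0.08])) (array([ 2.2, 70.5, 98.3]), array([ 0.3,  0.1, -0.1]), 1.6, 0.505, 0.0)
```

View pics/p1.png

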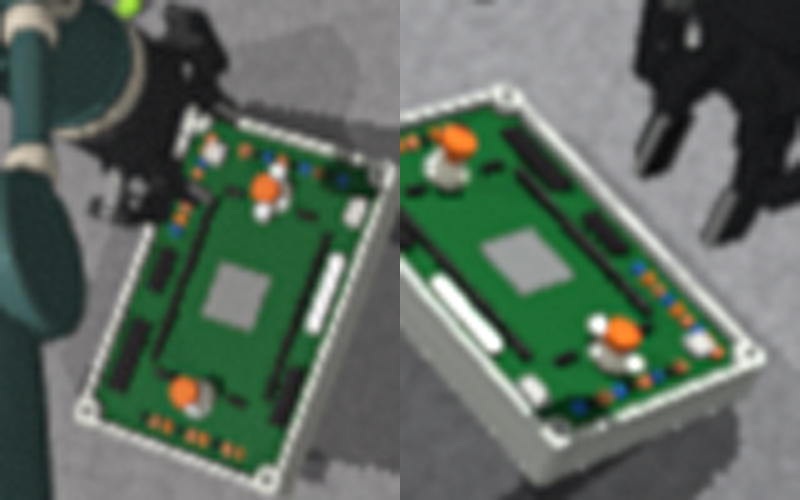

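The fingers straddle the axis of rivet A, so I'm descending along it and gripping.

>>> {"method": "jog_arm", "body": {"deltas": [0.002,-0.0005,0.03,0,0.2,0,0,0.002,-0.0005,0.055,0,0.2,0,0,0.002,-0.0005,0.065,0,0.2,0,0,0.002,-0.0005,0.071,0,0.2,0,0,0.002,-0.0005,0.071,0,0.2,0,0,0.002,-0.0005,0.071,0,0.2,0,0]}}

```text
time: 2.3
tool_pos: [0.6149, -0.14, 0.0871]
tcp_rot: [2.359, 1.578, -0.538]
wrist_force: [0.2, -0.1, -0.3]
width: 0.498
grip_force: 0.0
```

```bash
python3 - <<'E'
from H import *
print(delta(bay(0,70,27),toolR()),inbay())
t=read_camera("top")["color"];s=read_camera("scene")["color"]
c=lambda im,x,y:cv2.resize(im[y:y+80,x:x+60],None,fx=6,fy=6,interpolation=cv2.INTER_CUBIC)
cv2.imwrite("pics/p2.png",np.hstack([c(t,305,140),c(s,300,190)]))
E
```

```text
(array([ 1.7, -1.7,  2.8]), array([ 0.18, -0.15, -0.14])) (array([ 1.8, 71.7, 29.8]), array([-0.1,  0.3, -0.3]), 2.3, 0.498, 0.0)
```

View pics/p2.png

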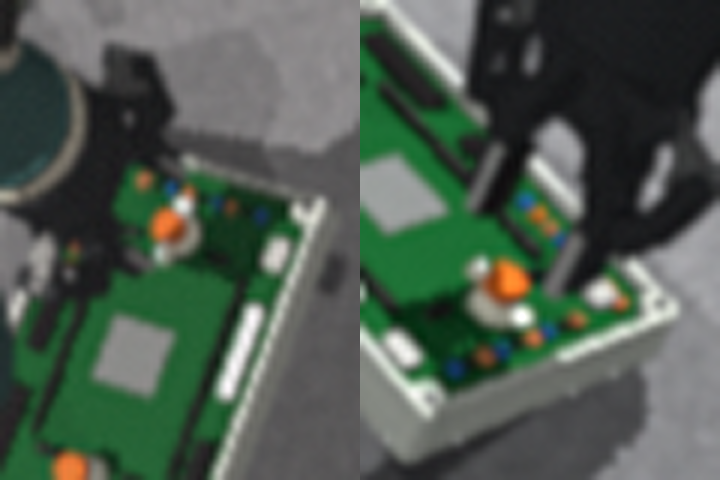

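```bash
python3 - <<'E'
from H import *
for p in [(0,70,17),(0,70,14)]: print(p,proj("scene",bay(*p)).round(1),proj("top",bay(*p)).round(1))
for x in(-11,0,11):
  for z in (13,20,27): print(x,z,[ (proj(c,bay(x+1.8,71.7+d,z))).round(1).tolist() for c in("scene","top") for d in(-21,21)])
E
```

```text
(0, 70, 17) [[324.1 235.9]] [[332.2 177.1]]
(0, 70, 14) [[323.7 236.8]] [[332.5 177.3]]
-11 13 [[[321.4, 230.8]], [[331.9, 242.3]], [[328.1, 182.2]], [[332.6, 170.0]]]
-11 20 [[[322.3, 228.9]], [[332.9, 240.3]], [[327.2, 181.7]], [[331.8, 169.4]]]
-11 27 [[[323.3, 227.0]], [[333.9, 238.4]], [[326.4, 181.1]], [[331.0, 168.9]]]
0 13 [[[318.3, 232.0]], [[328.8, 243.5]], [[331.0, 183.1]], [[335.6, 170.9]]]
0 20 [[[319.2, 230.1]], [[329.8, 241.6]], [[330.2, 182.6]], [[334.8, 170.4]]]
0 27 [[[320.2, 228.1]], [[330.8, 239.6]], [[329.4, 182.1]], [[334.0, 169.8]]]
11 13 [[[315.2, 233.1]], [[325.7, 244.7]], [[334.0, 184.1]], [[338.6, 171.8]]]
11 20 [[[316.1, 231.2]], [[326.6, 242.8]], [[333.2, 183.6]], [[337.8, 171.3]]]
11 27 [[[317.0, 229.3]], [[327.6, 240.8]], [[332.4, 183.1]], [[337.0, 170.7]]]
```

>>> {"method": "jog_arm", "body": {"deltas": [0.002,-0.002,0.002,0,0,0,-0.4,0.002,-0.002,0.002,0,0,0,-0.6,0.002,-0.002,0.002,0,0,0,-1,0.002,-0.002,0.002,0,0,0,-1,0.002,-0.002,0.002,0,0,0,-1,0.002,-0.002,0.002,0,0,0,-1]}}

```text
time: 3.0
tool_pos: [0.6126, -0.1382, 0.083]
tcp_rot: [2.359, 1.579, -0.541]
wrist_force: [0.2, 0.4, -0.8]
width: 0.002
grip_force: 0.0
```

```bash
python3 - <<'E'
from H import *
print(delta(bay(0,70,27),toolR()),inbay())
E
```

```text
(array([-0.7,  1.2, -0.5]), array([ 0.08, -0.1 , -0.07])) (array([-0.7, 68.8, 26.4]), array([-0.7,  0. , -0.6]), 3.0, 0.002, 0.0)
```

```bash
python3 - <<'E'
from H import *
t=read_camera("top")["color"];s=read_camera("scene")["color"]
c=lambda im,x,y:cv2.resize(im[y:y+70,x:x+50],None,fx=8,fy=8,interpolation=cv2.INTER_CUBIC)
cv2.imwrite("pics/p3.png",np.hstack([c(t,305,145),c(s,300,190)]))
for z in(9.4,17,25): print(z,[ (proj(c,bay(x-.7,68.8,z))).round(1).tolist() for c in("scene","top") for x in(-11,11)])
E
```

```text
9.4 [[[326.1, 236.4]], [[319.9, 238.8]], [[329.8, 177.0]], [[335.7, 178.9]]]
17 [[[327.1, 234.4]], [[320.9, 236.7]], [[328.9, 176.4]], [[334.8, 178.3]]]
25 [[[328.2, 232.2]], [[322.0, 234.5]], [[328.0, 175.8]], [[333.9, 177.7]]]
```

View pics/p3.png

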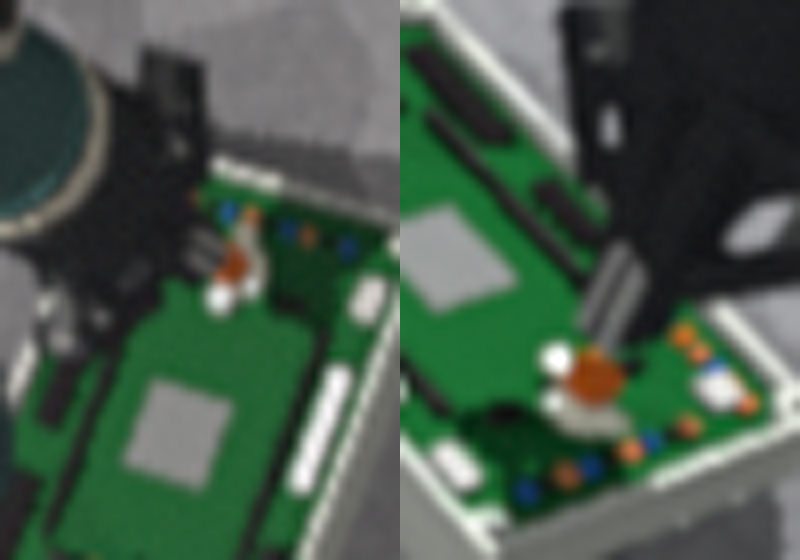

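The image shows the closed tips stopped about 8 mm short of the head of A: tips at scene about (325,233), head at (324,237). I'll feel downward for the head to calibrate tip height.

>>> {"method": "jog_arm", "body": {"deltas": [-0.0007,0.001,0.001,0,0,0,-1,-0.0007,0.001,0.002,0,0,0,-1,-0.0007,0.001,0.003,0,0,0,-1,-0.0007,0.001,0.004,0,0,0,-1]}}

```text
time: 3.5
tool_pos: [0.6125, -0.1408, 0.0796]
tcp_rot: [2.36, 1.579, -0.541]
wrist_force: [0.6, -0.8, 0.1]
width: -0.002
grip_force: 0.0
```

```bash
python3 - <<'E'
from H import *
from workcell import bot
print(bot.tip_extent,delta(bay(0,70,27),toolR()),inbay(), readout.read_state()["q"])
E
```

```text
0.017 (array([ 0. ,  0.3, -4.7]), array([ 0.07, -0.1 , -0.07])) (array([-0. , 69.7, 22.3]), array([ 0.5,  0.8, -0.1]), 3.5, -0.002, 0.0) [-0.03491538  0.41403456  1.76418139 -0.46124533  1.17054332  0.58326451]
```

>>> {"method": "jog_arm", "body": {"deltas": [0,0,0.001,0,0,0,-1,0,0,0.002,0,0,0,-1,0,0,0.003,0,0,0,-1,0,0,0.004,0,0,0,-1]}}

```text
time: 3.9
tool_pos: [0.6119, -0.1424, 0.076]
tcp_rot: [2.359, 1.579, -0.541]
wrist_force: [-0.4, 0.3, 0.2]
width: -0.001
grip_force: 0.0
```

>>> {"method": "jog_arm", "body": {"deltas": [0,0,0.001,0,0,0,-1,0,0,0.002,0,0,0,-1,0,0,0.002,0,0,0,-1]}}

```text
time: 4.2
tool_pos: [0.6114, -0.1433, 0.0741]
tcp_rot: [2.36, 1.579, -0.541]
wrist_force: [0.6, -0.7, 0.1]
width: 0.0
grip_force: 0.0
```

```bash
python3 - <<'E'
from H import *
print(inbay())
E
```

```text
(array([-0. , 69.7, 16.2]), array([ 0.4,  0.8, -0.1]), 4.2, 0.0, 0.0)
```

>>> {"method": "jog_arm", "body": {"deltas": [0,0,0.001,0,0,0,-1,0,0,0.002,0,0,0,-1,0,0,0.002,0,0,0,-1]}}

```text
time: 4.5
tool_pos: [0.6114, -0.144, 0.0727]
tcp_rot: [2.359, 1.579, -0.541]
wrist_force: [0.6, 1.4, 0.7]
width: -0.002
grip_force: 0.5
```

>>> {"method": "jog_arm", "body": {"deltas": [0,0,0.001,0,0,0,-1,0,0,0.002,0,0,0,-1,0,0,0.002,0,0,0,-1]}}

```text
time: 4.8
tool_pos: [0.6114, -0.1441, 0.0724]
tcp_rot: [2.36, 1.578, -0.54]
wrist_force: [-1.8, 4.7, 9.1]
width: -0.002
grip_force: 4.7
```

```bash
python3 - <<'E'
from H import *
print(inbay())
s=read_camera("scene")["color"];t=read_camera("top")["color"]
c=lambda im,x,y:cv2.resize(im[y:y+50,x:x+40],None,fx=10,fy=10,interpolation=cv2.INTER_CUBIC)
cv2.imwrite("pics/p4.png",np.hstack([c(t,312,155),c(s,305,210)]))
E
```

```text
(array([-0.1, 70. , 14.4]), array([ 0.7, -3.4,  9.8]), 4.8, -0.002, 4.6952906681690365)
```

View pics/p4.png

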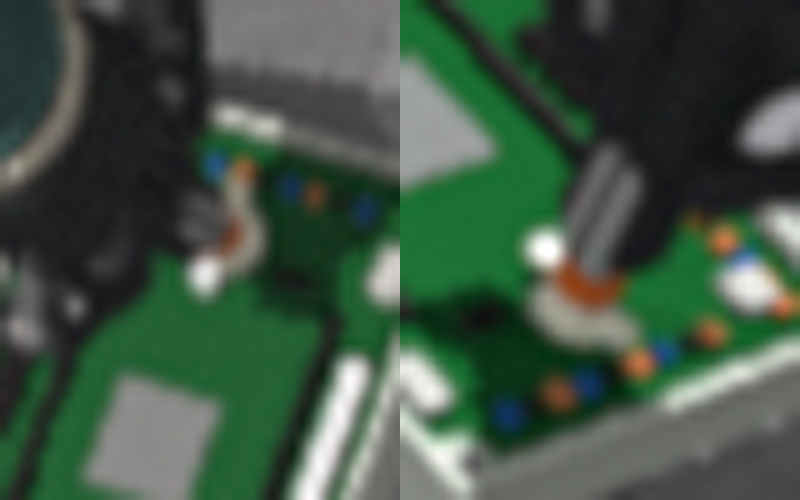

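The image shows the closed tips resting on the head of A, at scene about (324,237) and top about (333.5,177.5). I'll triangulate the visible pad ends to check lateral offset.

```bash
cat >> H.py <<'E'
def tri(a,b):
    return least_squares(lambda P:np.r_[proj("scene",P)[0]-a,proj("top",P)[0]-b],[.6,-.1,.1])
def tobay(P): d=load(); return (d["bayR"].T@(P-d["bayP"])*1e3).round(1)
E
python3 - <<'E'
from H import *
for a,b in [((323.6,236.7),(333.1,177.1)),((324.7,232.3),(331.7,177.4))]:
    r=tri(a,b); print(tobay(r.x),r.fun.round(1))
for w in (read_camera("scene"),read_camera("top")): print(w["origin"],w["attitude"],w["fx"],w["cx"],w["cy"])
E
```

```text
[ 2.5 71.  16.2] [-0.   0.  -0.  -0.1]
[ 3.3 67.9 29.2] [-0.3  0.  -0.3 -0.4]
[ 0.92528353 -0.70495759  1.19494029] [-2.48649338 -0.6490506   0.2013569 ] 517.4506985446418 321.28888722715976 203.19827865137873
[ 0.4599716  -0.05670832  1.6960083 ] [-2.1630516   2.22684268 -0.07097859] 508.58111759233515 309.52256954344637 195.7573446583979
```

>>> {"method": "jog_arm", "body": {"deltas": [0,0,-0.01,0,0,0,0.0,0,0,-0.012,0,0,0,0.0,0,0,-0.012,0,0,0,0.0,0,0,-0.008,0,0,0,0.0,0,0,-0.004,0,0,0,0.0,0,0,0,0,0,0,0.0,0,0,0.003,0,0,0,0.0,0,0,0.003,0,0,0,0.0]}}

```text
time: 5.8
tool_pos: [0.6096, -0.1463, 0.0671]
tcp_rot: [2.36, 1.579, -0.543]
wrist_force: [0.7, 0.8, -0.5]
width: 0.5
grip_force: 0.0
```

>>> {"method": "jog_arm", "body": {"deltas": [0,0,0,0,0,0,-0.4,0,0,0,0,0,0,-0.7,0,0,0,0,0,0,-1,0,0,0,0,0,0,-1,0,0,0,0,0,0,-1,0,0,0,0,0,0,-1], "squeeze": 60}}

```text
time: 6.4
tool_pos: [0.6119, -0.1464, 0.0686]
tcp_rot: [2.358, 1.579, -0.537]
wrist_force: [4.4, -2.9, -2.3]
width: 0.157
grip_force: 58.6
```

```bash
python3 - <<'E'
from H import *
print(inbay())
E
```

```text
(array([-0. , 71.3, 10. ]), array([-0.1,  5.2, -2.6]), 6.4, 0.157, 58.574790358543396)
```

>>> {"method": "jog_arm", "body": {"deltas": [0,0,-0.002,0,0,0,-1,0,0,-0.004,0,0,0,-1,0,0,-0.006,0,0,0,-1]}}

```text
time: 6.7
tool_pos: [0.6128, -0.1442, 0.0733]
tcp_rot: [2.358, 1.579, -0.538]
wrist_force: [5.4, -4.4, -4.9]
width: 0.156
grip_force: 58.6
```

```bash
python3 - <<'E'
from H import *
print(inbay())
E
```

```text
(array([-0. , 71.3, 15.4]), array([-0.3,  6.7, -5.3]), 6.7, 0.156, 58.58627378940582)
```

>>> {"method": "jog_arm", "body": {"deltas": [0,0,-0.002,0,0,0,-1,0,0,-0.004,0,0,0,-1,0,0,-0.004,0,0,0,-1]}}

```text
time: 7.0
tool_pos: [0.6132, -0.1431, 0.0759]
tcp_rot: [2.357, 1.58, -0.538]
wrist_force: [6.6, -6.9, -9.3]
width: 0.155
grip_force: 59.4
```

```bash
python3 - <<'E'
from H import *
print(inbay())
E
```

```text
(array([-0. , 71.2, 18.2]), array([ -0.6,   8.7, -10.1]), 7.0, 0.155, 59.392476081848145)
```

>>> {"method": "jog_arm", "body": {"deltas": [0,0,-0.002,0,0,0,-1,0,0,-0.003,0,0,0,-1]}}

```text
time: 7.2
tool_pos: [0.613, -0.1429, 0.0761]
tcp_rot: [2.356, 1.581, -0.54]
wrist_force: [11.8, -16.6, -24.2]
width: 0.156
grip_force: 58.6
```

```bash
python3 - <<'E'
from H import *
print(inbay())
E
```

```text
(array([-0. , 71. , 18.4]), array([ -0.8,  17.2, -26.5]), 7.2, 0.156, 58.623114824295044)
```

Force has risen to 26 N with travel stopped after 8 mm, so pin A is fully up. Releasing and heading for the module.

>>> {"method": "jog_arm", "body": {"deltas": [0,0,0.003,0,0,0,-0.9,0,0,0.003,0,0,0,0,0,0,0.003,0,0,0,0,0,0,0.003,0,0,0,0.0,0,0,-0.03,0,0,0,0.0,0,0,-0.07,0,0,0,0.0,0,0,-0.11,0,0,0,0.0,0,0,-0.11,0,0,0,0.0]}}

```text
time: 8.0
tool_pos: [0.6351, -0.0943, 0.1858]
tcp_rot: [2.357, 1.577, -0.526]
wrist_force: [0.3, 0.2, 0.7]
width: 0.5
grip_force: 0.0
```

```bash
cat >> H.py <<'E'
def modR():
    h=load()["mod"][2]+np.pi/2; y=np.array([np.cos(h),np.sin(h),0]); z=np.array([0,0,-1.]); return np.c_[np.cross(y,z),y,z]
E
python3 - <<'E'
from H import *
print(inbay()); m=load()["mod"]; print(delta([m[0],m[1],.13],modR()))
E
```

```text
(array([1.000e-01, 7.300e+01, 1.404e+02]), array([0.1, 0.2, 0.7]), 8.0, 0.5, 0.0)
(array([ 279.3, -203. ,  -74.9]), array([ 3.71, 25.43, 13.1 ]))
```

>>> {"method": "jog_arm", "body": {"deltas": [0.279,-0.203,-0.075,3.7,25.4,13.1,0.2,0.279,-0.203,-0.075,3.7,25.4,13.1,0.2,0.279,-0.203,-0.075,3.7,25.4,13.1,0.2,0.279,-0.203,-0.075,3.7,25.4,13.1,0.2,0.279,-0.203,-0.075,3.7,25.4,13.1,0.2,0.279,-0.203,-0.075,3.7,25.4,13.1,0.2,0.279,-0.203,-0.075,3.7,25.4,13.1,0.2,0.279,-0.203,-0.075,3.7,25.4,13.1,0.2]}}

```text
time: 8.8
tool_pos: [0.548, 0.2479, 0.1225]
tcp_rot: [-2.788, -1.433, 0.02]
wrist_force: [-0.1, -0.7, -0.2]
width: 0.597
grip_force: 0.0
```

```bash
python3 - <<'E'
from H import *
m=load()["mod"]; print(delta([m[0],m[1],.07],modR()),readout.read_state()["tool_pos"])
E
```

```text
(array([ 2.8,  8.3, 52.4]), array([-0.7 ,  0.48,  0.17])) [0.54796711 0.24793284 0.12253646]
```

>>> {"method": "jog_arm", "body": {"deltas": [0.003,0.008,0.03,-0.7,0.5,0.2,0.2,0.003,0.008,0.052,-0.7,0.5,0.2,0.2,0.003,0.008,0.052,-0.7,0.5,0.2,0.2,0.003,0.008,0.052,-0.7,0.5,0.2,0.2]}}

```text
time: 9.2
tool_pos: [0.5582, 0.2403, 0.0715]
tcp_rot: [2.798, 1.423, 0.001]
wrist_force: [-0.4, 0.1, 0.5]
width: 0.602
grip_force: 0.0
```

```bash
python3 - <<'E'
from H import *
m=load()["mod"]; print(delta([m[0],m[1],.03],modR()),readout.read_state()["tool_pos"])
t=read_camera("top")["color"];s=read_camera("scene")["color"]
c=lambda im,x,y:cv2.resize(im[y:y+60,x:x+50],None,fx=8,fy=8,interpolation=cv2.INTER_CUBIC)
cv2.imwrite("pics/p5.png",np.hstack([c(t,190,170),c(s,348,100)]))
cv2.imwrite("pics/p5t.png",t);cv2.imwrite("pics/p5s.png",s)
for z in (.03,.05,.07):
  for dy in (-.025,.025):
    for dx in (-.011,.011):
      P=np.r_[m[:2],0]+modR()@[dx,dy,0]+[0,0,z]; print(z,dy,dx,((proj("top",P)-[190,170])*8).round(0),((proj("scene",P)-[298,100])*8).round(0))
E
```

```text
(array([ 2.5, -5.2, 41.5]), array([ 0.13,  0.02, -0.34])) [0.55820665 0.24031496 0.07148617]
0.03 -0.025 -0.011 [[176. 296.]] [[531. 248.]]
0.03 -0.025 0.011 [[132. 266.]] [[583. 229.]]
0.03 0.025 -0.011 [[245. 195.]] [[594. 342.]]
0.03 0.025 0.011 [[201. 165.]] [[647. 323.]]
0.05 -0.025 -0.011 [[167. 295.]] [[534. 212.]]
0.05 -0.025 0.011 [[122. 264.]] [[587. 193.]]
0.05 0.025 -0.011 [[237. 192.]] [[599. 306.]]
0.05 0.025 0.011 [[192. 162.]] [[652. 287.]]
0.07 -0.025 -0.011 [[157. 293.]] [[538. 175.]]
0.07 -0.025 0.011 [[112. 262.]] [[592. 156.]]
0.07 0.025 -0.011 [[229. 189.]] [[603. 270.]]
0.07 0.025 0.011 [[183. 158.]] [[657. 250.]]
```

View pics/p5.png

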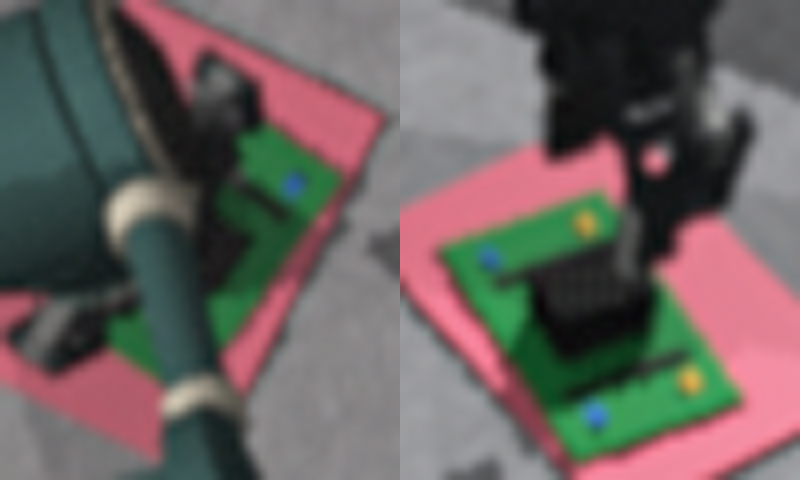

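The scene crop shows the fingers straddling the block. The tips sit about level with the reported TCP height and about 6 mm along tool +x, the same bias as felt at the pin. I'll correct for it and descend.

>>> {"method": "jog_arm", "body": {"deltas": [-0.004,-0.005,0.015,0,0,0,0.2,-0.004,-0.005,0.03,0,0,0,0.2,-0.004,-0.005,0.04,0,0,0,0.2,-0.004,-0.005,0.046,0,0,0,0.2,-0.004,-0.005,0.046,0,0,0,0.2]}}

```text
time: 9.8
tool_pos: [0.5519, 0.2403, 0.0246]
tcp_rot: [2.798, 1.423, 0.001]
wrist_force: [0.8, -0.3, 0.7]
width: 0.602
grip_force: 0.0
```

>>> {"method": "jog_arm", "body": {"deltas": [0,0,0.004,0,0,0,0.2,0,0,0.008,0,0,0,0.2,0,0,0.01,0,0,0,0.2,0,0,0.01,0,0,0,0.2]}}

```text
time: 10.2
tool_pos: [0.5524, 0.2407, 0.0155]
tcp_rot: [2.798, 1.423, 0.003]
wrist_force: [0.4, 0.8, -0.7]
width: 0.599
grip_force: 0.0
```

```bash
python3 - <<'E'
from H import *
m=load()["mod"]; s=readout.read_state(); print(delta([m[0],m[1],.012],modR()),s["tool_pos"],s["wrist_force"])
E
```

```text
(array([ 5.6, -0.2,  3.6]), array([ 0.17, -0.05, -0.32])) [0.55240953 0.24067395 0.01554656] [ 0.41207652  0.76824889 -0.66677785]
```

>>> {"method": "jog_arm", "body": {"deltas": [0,0,0,0,0,0,0,0,0,0,0,0,0,-0.3,0,0,0,0,0,0,-0.7,0,0,0,0,0,0,-1,0,0,0,0,0,0,-1,0,0,0,0,0,0,-1], "squeeze": 50}}

```text
time: 10.8
tool_pos: [0.553, 0.2409, 0.0163]
tcp_rot: [2.798, 1.423, 0.005]
wrist_force: [-0.7, 0.8, 3.6]
width: 0.337
grip_force: 52.4
```

```bash
python3 - <<'E'
from H import *
m=load()["mod"]; s=readout.read_state(); print(delta([m[0],m[1],.021],modR()),s["tool_pos"],s["wrist_force"],s["width"],s["grip_force"])
E
```

```text
(array([ 5.2, -0.5, -4.7]), array([ 0.21, -0.11, -0.32])) [0.55298142 0.24086378 0.01632191] [-0.7183905   0.78086783  3.60507681] 0.3374839761314926 52.44118094444275
```

>>> {"method": "jog_arm", "body": {"deltas": [0,0,-0.01,0,0,0,-1,0,0,-0.04,0,0,0,-1,0,0,-0.09,0,0,0,-1,0,0,-0.14,0,0,0,-1,0,0,-0.18,0,0,0,-1,0,0,-0.18,0,0,0,-1]}}

```text
time: 11.4
tool_pos: [0.5563, 0.2425, 0.2043]
tcp_rot: [2.797, 1.423, 0.026]
wrist_force: [1.2, -0.8, -1.4]
width: 0.336
grip_force: 51.8
```

```bash
python3 - <<'E'
from H import *
s=readout.read_state(); print(delta(bay(8.7,1,110),toolR()),s["tool_pos"],s["wrist_force"],s["width"],s["grip_force"])
E
```

```text
(array([-263.9,  196.6,   40.8]), array([ -2.42, -26.53, -13.64])) [0.55633332 0.24250826 0.20431997] [ 1.15373697 -0.84233367 -1.44149689] 0.33648320248341607 51.80639147758484
```

>>> {"method": "jog_arm", "body": {"deltas": [-0.264,0.197,0.0,-2.4,-26.5,-13.6,-1,-0.264,0.197,0.0,-2.4,-26.5,-13.6,-1,-0.264,0.197,0.0,-2.4,-26.5,-13.6,-1,-0.264,0.197,0.0,-2.4,-26.5,-13.6,-1,-0.264,0.197,0.0,-2.4,-26.5,-13.6,-1,-0.264,0.197,0.0,-2.4,-26.5,-13.6,-1,-0.264,0.197,0.0,-2.4,-26.5,-13.6,-1,-0.264,0.197,0.0,-2.4,-26.5,-13.6,-1]}}

```text
time: 12.2
tool_pos: [0.5542, -0.0921, 0.1949]
tcp_rot: [2.361, 1.577, -0.568]
wrist_force: [0.6, 0.6, -1.9]
width: 0.337
grip_force: 51.7
```

```bash
python3 - <<'E'
from H import *
s=readout.read_state(); print(inbay(),delta(bay(8.7,1,60),toolR()))
E
```

```text
(array([ 30. ,  -2.7, 135.9]), array([-1.5,  0.3, -1.4]), 12.2, 0.337, 51.66966676712036) (array([22.1,  4.7, 75.6]), array([-0.75,  0.62,  0.04]))
```

>>> {"method": "jog_arm", "body": {"deltas": [0.022,0.005,0.04,-0.7,0.6,0,-1,0.022,0.005,0.076,-0.7,0.6,0,-1,0.022,0.005,0.076,-0.7,0.6,0,-1,0.022,0.005,0.076,-0.7,0.6,0,-1,0.022,0.005,0.076,-0.7,0.6,0,-1]}}

```text
time: 12.7
tool_pos: [0.5559, -0.1025, 0.12]
tcp_rot: [2.354, 1.585, -0.537]
wrist_force: [1.0, -0.6, -1.4]
width: 0.338
grip_force: 51.6
```

```bash
python3 - <<'E'
from H import *
print(inbay(),delta(bay(8.7,1,25),toolR()))
E
```

```text
(array([ 5.2,  2.8, 64.7]), array([-0.5,  1.2, -1.4]), 12.7, 0.338, 51.63966357707977) (array([-3.6, -2. , 39.7]), array([ 0.32, -0.17,  0.19]))
```

>>> {"method": "jog_arm", "body": {"deltas": [-0.0035,-0.002,0.01,0.3,-0.2,0.2,-1,-0.0035,-0.002,0.025,0.3,-0.2,0.2,-1,-0.0035,-0.002,0.037,0.3,-0.2,0.2,-1,-0.0035,-0.002,0.037,0.3,-0.2,0.2,-1,-0.0035,-0.002,0.037,0.3,-0.2,0.2,-1]}}

```text
time: 13.2
tool_pos: [0.5443, -0.1207, 0.0857]
tcp_rot: [2.36, 1.58, -0.551]
wrist_force: [-0.3, 0.1, -1.9]
width: 0.333
grip_force: 51.7
```

```bash
python3 - <<'E'
from H import *
print(inbay(),delta(bay(8.7,1,15),toolR()))
E
```

```text
(array([ 9.2, -1. , 24.6]), array([-0.8, -0.3, -1.7]), 13.2, 0.333, 51.71418249607086) (array([0.6, 2. , 9.6]), array([-0.24,  0.14,  0.03]))
```

>>> {"method": "jog_arm", "body": {"deltas": [0,0.001,0,-0.2,0,0,-1,0,0.001,0,-0.2,0,0,-1,0,0.001,0,-0.2,0,0,-1]}}

```text
time: 13.5
tool_pos: [0.5465, -0.1207, 0.0869]
tcp_rot: [2.356, 1.579, -0.544]
wrist_force: [-0.6, 0.1, -2.3]
width: 0.339
grip_force: 51.7
```

```bash
python3 - <<'E'
from H import *
print(inbay(),delta(bay(8.7,1,15),toolR()))
E
```

```text
(array([ 9. ,  1.1, 26.1]), array([-0.9, -0.6, -2.1]), 13.5, 0.339, 51.714540123939514) (array([ 0.3, -0.1, 11.1]), array([ 0.1 ,  0.08, -0.  ]))
```

>>> {"method": "jog_arm", "body": {"deltas": [0,0,0.003,0,0,0,-1,0,0,0.006,0,0,0,-1,0,0,0.009,0,0,0,-1,0,0,0.011,0,0,0,-1,0,0,0.011,0,0,0,-1]}}

```text
time: 14.0
tool_pos: [0.5437, -0.1254, 0.0761]
tcp_rot: [2.357, 1.58, -0.547]
wrist_force: [-1.2, 0.3, -1.3]
width: 0.336
grip_force: 51.7
```

```bash
python3 - <<'E'
from H import *
print(inbay(),delta(bay(8.7,1,10),toolR()))
E
```

```text
(array([ 9.1,  0.3, 13.9]), array([-0.4, -1.2, -1.3]), 14.0, 0.336, 51.71437382698059) (array([0.4, 0.7, 3.9]), array([0.  , 0.12, 0.03]))
```

>>> {"method": "jog_arm", "body": {"deltas": [0,0,0.0015,0,0,0,-1,0,0,0.003,0,0,0,-1,0,0,0.003,0,0,0,-1]}}

```text
time: 14.3
tool_pos: [0.544, -0.1264, 0.0744]
tcp_rot: [2.357, 1.579, -0.545]
wrist_force: [-0.1, 1.0, 2.4]
width: 0.335
grip_force: 52.2
```

```bash
python3 - <<'E'
from H import *
print(inbay(),delta(bay(8.7,1,10),toolR()))
E
```

```text
(array([ 9.1,  0.9, 12. ]), array([ 0.2, -0.5,  2.5]), 14.3, 0.335, 52.15715289115906) (array([0.4, 0.1, 2. ]), array([ 0.08,  0.09, -0.  ]))
```

>>> {"method": "jog_arm", "body": {"deltas": [0,0,0.0015,0,0,0,-1,0,0,0.003,0,0,0,-1,0,0,0.003,0,0,0,-1]}}

```text
time: 14.6
tool_pos: [0.544, -0.1264, 0.0743]
tcp_rot: [2.358, 1.578, -0.544]
wrist_force: [-4.5, 9.5, 16.6]
width: 0.338
grip_force: 54.1
```

```bash
python3 - <<'E'
from H import *
print(inbay(),delta(bay(8.7,1,10),toolR()),readout.read_state()["torque"])
E
```

```text
(array([ 9.1,  0.9, 12. ]), array([ 0.9, -7.8, 18. ]), 14.6, 0.338, 54.13225471973419) (array([0.4, 0.1, 2. ]), array([ 0.08,  0.05, -0.08])) [ 0.71760282  1.22061645 -0.52097384]
```

Firm contact at bay z = 12, so I'll slide gently down-slope to feel for the ledge and confirm the board is inside the rails.

>>> {"method": "jog_arm", "body": {"deltas": [0,0,-0.0028,0,0,0,-1,0.002,0,-0.0028,0,0,0,-1,0.004,0,-0.0028,0,0,0,-1,0.004,0,-0.0028,0,0,0,-1]}}

```text
time: 15.0
tool_pos: [0.5447, -0.1259, 0.0742]
tcp_rot: [2.353, 1.576, -0.552]
wrist_force: [-4.4, -5.4, 11.8]
width: 0.335
grip_force: 52.8
```

```bash
python3 - <<'E'
from H import *
print(inbay())
E
```

```text
(array([ 8.3,  1.4, 12.2]), array([11.2, -2.1,  7.7]), 15.0, 0.335, 52.811062932014465)
```

>>> {"method": "jog_arm", "body": {"deltas": [0.002,0,0,0,0,0,-1,0.004,0,0,0,0,0,-1,0.004,0,0,0,0,0,-1]}}

```text
time: 15.3
tool_pos: [0.5449, -0.1255, 0.0744]
tcp_rot: [2.349, 1.574, -0.56]
wrist_force: [-8.7, -11.8, 19.0]
width: 0.339
grip_force: 53.2
```

```bash
python3 - <<'E'
from H import *
print(inbay())
E
```

```text
(array([ 8.1,  1.4, 12.6]), array([21.1, -3.6, 10.8]), 15.3, 0.339, 53.20433735847473)
```

>>> {"method": "jog_arm", "body": {"deltas": [-0.004,0,0,0,0,0,-1,-0.008,0,0,0,0,0,-1,-0.01,0,0,0,0,0,-1,-0.012,0,0,0,0,0,-1,-0.012,0,0,0,0,0,-1]}}

```text
time: 15.8
tool_pos: [0.5437, -0.1291, 0.0756]
tcp_rot: [2.357, 1.58, -0.541]
wrist_force: [1.9, 3.6, 3.3]
width: 0.34
grip_force: 52.5
```

```bash
python3 - <<'E'
from H import *
print(inbay())
E
```

```text
(array([12.1,  1.7, 12. ]), array([-2.2,  0.4,  4.7]), 15.8, 0.34, 52.464110255241394)
```

Upslope travel is free and the height unchanged, so the board is on the floor. Releasing and lifting, then I'll check by picture.

>>> {"method": "jog_arm", "body": {"deltas": [0.002,0,-0.001,0,0,0,-0.2,0.002,0,-0.001,0,0,0,0,0.002,0,-0.001,0,0,0,0,0.002,0,-0.001,0,0,0,0,0.002,0,-0.03,0,0,0,0,0.002,0,-0.08,0,0,0,0,0.002,0,-0.13,0,0,0,0,0.002,0,-0.16,0,0,0,-1]}}

```text
time: 16.6
tool_pos: [0.5715, -0.0621, 0.2221]
tcp_rot: [2.356, 1.578, -0.54]
wrist_force: [0.7, -0.4, 0.0]
width: 0.345
grip_force: 0.0
```

>>> {"method": "jog_arm", "body": {"deltas": [0,0,-0.04,0,0,0,-1,0,0,-0.06,0,0,0,-1,0,0,-0.06,0,0,0,-1,0,0,-0.06,0,0,0,-1]}}

```text
time: 17.0
tool_pos: [0.5794, -0.0388, 0.2715]
tcp_rot: [2.356, 1.58, -0.546]
wrist_force: [-0.0, -0.5, -0.4]
width: -0.002
grip_force: 0.0
```

```bash
python3 - <<'E'
from H import *
print(inbay())
t=read_camera("top")["color"];s=read_camera("scene")["color"]
def c(im,x,y,cam):
    o=cv2.resize(im[y:y+75,x:x+66],None,fx=6,fy=6,interpolation=cv2.INTER_CUBIC)
    for p in [(a,b,4) for a in(-35,35) for b in(-57,57)]:
        u=((proj(cam,bay(*p))[0]-[x,y]+.5)*6).astype(int); cv2.circle(o,tuple(int(i) for i in u),2,(255,0,255),-1)
    return o
cv2.imwrite("pics/p6.png",np.hstack([c(t,295,160,"top"),c(s,267,180,"scene")]))
E
```

```text
(array([ 10.6,   0.3, 230.7]), array([ 0.2,  0.2, -0.6]), 17.0, -0.002, 0.0)
```

View pics/p6.png

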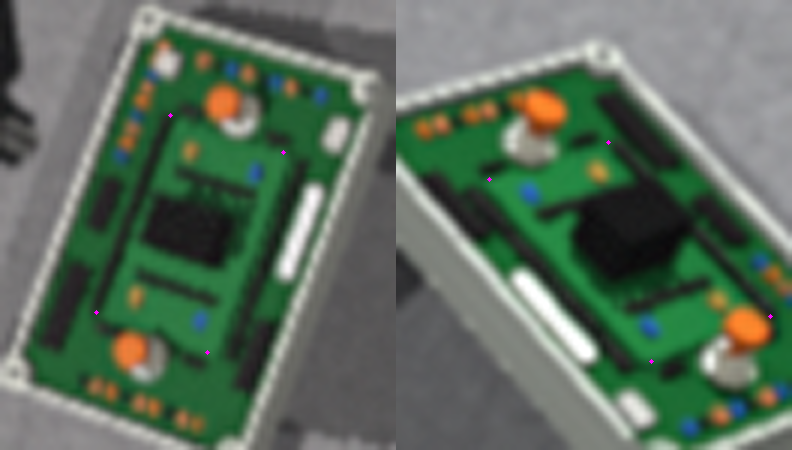

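The picture shows the module flat in the bay, with its corners near the predicted marks, and both heads up with wings in: A at top (332,177), B at top (317,218). Now pushing A.

>>> {"method": "jog_arm", "body": {"deltas": [0.006,0.05,0.02,0,0,0,-1,0.006,0.071,0.07,0,0,0,-1,0.006,0.071,0.12,0,0,0,-1,0.006,0.071,0.17,0,0,0,-1,0.006,0.071,0.185,0,0,0,-1,0.006,0.071,0.185,0,0,0,-1,0.006,0.071,0.185,0,0,0,-1,0.006,0.071,0.185,0,0,0,-1], "squeeze": 60}}

```text
time: 17.9
tool_pos: [0.618, -0.1357, 0.1051]
tcp_rot: [2.356, 1.579, -0.542]
wrist_force: [-0.4, -0.3, -0.8]
width: 0.006
grip_force: 0.0
```

```bash
python3 - <<'E'
from H import *
print(inbay(),delta(bay(5,71,22),toolR()))
E
```

```text
(array([ 5.1, 72.9, 48.2]), array([ 0.1, -0.2, -0.9]), 17.9, 0.006, 0.0) (array([ 0.1, -2. , 26.2]), array([ 0.2 ,  0.05, -0.03]))
```

>>> {"method": "jog_arm", "body": {"deltas": [0,-0.0015,0.01,0,0,0,-1,0,-0.0015,0.02,0,0,0,-1,0,-0.0015,0.025,0,0,0,-1,0,-0.0015,0.028,0,0,0,-1,0,-0.0015,0.03,0,0,0,-1,0,-0.0015,0.032,0,0,0,-1,0,-0.0015,0.034,0,0,0,-1]}}

```text
time: 18.6
tool_pos: [0.6098, -0.1484, 0.0745]
tcp_rot: [2.358, 1.578, -0.545]
wrist_force: [-4.7, 11.6, 19.9]
width: 0.001
grip_force: 10.8
```

```bash
python3 - <<'E'
from H import *
print(inbay())
E
```

```text
(array([ 4.9, 70.2, 14.3]), array([ 0.7, -8.8, 21.8]), 18.6, 0.001, 10.776904590893537)
```

>>> {"method": "jog_arm", "body": {"deltas": [0,0,0.002,0,0,0,-1,0,0,0.003,0,0,0,-1,0,0,0.004,0,0,0,-1]}}

```text
time: 18.9
tool_pos: [0.61, -0.1485, 0.0744]
tcp_rot: [2.359, 1.577, -0.542]
wrist_force: [-8.8, 18.3, 30.4]
width: -0.001
grip_force: 17.0
```

```bash
python3 - <<'E'
from H import *
print(inbay())
E
```

```text
(array([ 4.9, 70.4, 14.1]), array([  1.1, -15.1,  33.3]), 18.9, -0.001, 16.990014100447297)
```

Pin A is flush: the tip stopped at the flush contact height with 33 N. Now B.

>>> {"method": "jog_arm", "body": {"deltas": [0,0,-0.03,0,0,0,-1,0,0,-0.07,0,0,0,-1,0,-0.05,-0.07,0,0,0,-1,0,-0.1,-0.07,0,0,0,-1,0,-0.14,-0.07,0,0,0,-1,0,-0.14,-0.05,0,0,0,-1,0,-0.14,-0.035,0,0,0,-1,0,-0.14,-0.035,0,0,0,-1]}}

```text
time: 19.7
tool_pos: [0.4834, -0.0843, 0.0985]
tcp_rot: [2.357, 1.58, -0.551]
wrist_force: [0.2, 0.5, 0.1]
width: 0.0
grip_force: 0.0
```

>>> {"method": "jog_arm", "body": {"deltas": [0,0,0,0,0,0,-1,0,0,0,0,0,0,-1]}}

```text
time: 19.9
tool_pos: [0.4864, -0.0838, 0.101]
tcp_rot: [2.357, 1.578, -0.545]
wrist_force: [0.4, 0.1, -0.2]
width: 0.001
grip_force: 0.0
```

```bash
python3 - <<'E'
from H import *
print(inbay(),delta(bay(5,-69,22),toolR()))
E
```

```text
(array([  5. , -68.6,  43.6]), array([-0.3,  0.4, -0.1]), 19.9, 0.001, 0.0) (array([ 0.1, -0.4, 21.6]), array([ 0.09,  0.08, -0.04]))
```

>>> {"method": "jog_arm", "body": {"deltas": [0,0,0.01,0,0,0,-1,0,0,0.018,0,0,0,-1,0,0,0.022,0,0,0,-1,0,0,0.025,0,0,0,-1,0,0,0.028,0,0,0,-1,0,0,0.031,0,0,0,-1,0,0,0.033,0,0,0,-1]}}

```text
time: 20.6
tool_pos: [0.4804, -0.0954, 0.0745]
tcp_rot: [2.36, 1.576, -0.545]
wrist_force: [-9.0, 17.9, 36.0]
width: -0.001
grip_force: 19.1
```

```bash
python3 - <<'E'
from H import *
print(inbay())
E
```

```text
(array([  5.1, -69.7,  14.1]), array([  4. , -15.1,  38.1]), 20.6, -0.001, 19.054896889720112)
```

>>> {"method": "jog_arm", "body": {"deltas": [0,0,0.002,0,0,0,-1,0,0,0.003,0,0,0,-1,0,0,0.003,0,0,0,-1]}}

```text
time: 20.9
tool_pos: [0.4805, -0.0954, 0.0744]
tcp_rot: [2.361, 1.575, -0.543]
wrist_force: [-11.8, 21.9, 41.8]
width: 0.0
grip_force: 22.0
```

```bash
python3 - <<'E'
from H import *
print(inbay())
E
```

```text
(array([  5.1, -69.6,  14. ]), array([  4.1, -19.3,  44.5]), 20.9, 0.0, 22.0412191352807)
```

>>> {"method": "jog_arm", "body": {"deltas": [0,0,-0.03,0,0,0,-1,0,0,-0.08,0,0,0,-1,0,0,-0.13,0,0,0,-1,0,0,-0.18,0,0,0,-1,0,0,-0.22,0,0,0,-1,0,0,-0.22,0,0,0,-1]}}

```text
time: 21.5
tool_pos: [0.5201, -0.0066, 0.2721]
tcp_rot: [2.354, 1.578, -0.529]
wrist_force: [1.9, -0.2, 0.8]
width: 0.006
grip_force: 0.0
```

```bash
python3 - <<'E'
from H import *
print(inbay())
s=read_camera("scene")["color"]; hsv=cv2.cvtColor(s,cv2.COLOR_BGR2HSV)
m=cv2.inRange(hsv,(5,180,150),(16,255,255))
for y in(70,-70):
    u=proj("scene",bay(0,y,14))[0]; x0,y0=int(u[0])-7,int(u[1])-8
    M=cv2.moments(m[y0:y0+14,x0:x0+14],True); c=[x0+M["m10"]/M["m00"],y0+M["m01"]/M["m00"]]
    w=cv2.inRange(hsv,(0,0,190),(180,60,255))[y0:y0+16,x0:x0+16].sum()//255
    print(y,np.round(c,1),M["m00"],"flush",u.round(1),"up",proj("scene",bay(0,y,22))[0].round(1),"white",w)
E
```

```text
(array([  4.4, -66.8, 234.3]), array([-0.2,  1.8,  1. ]), 21.5, 0.006, 0.0)
70 [324.2 236.4] 30.0 flush [323.7 236.8] up [324.8 234.6] white 19
-70 [290.7 199.7] 25.0 flush [290.4 200.3] up [291.3 198. ] white 18
```

Both heads now sit at their flush pixel positions, and white wings show at both rivets.

```bash
python3 -c "
from workcell import finish_job
print(finish_job())"
```

```text
the job is handed in; nothing more can be done
None
```

The job is done and handed in at 21.5 s of the 58 s allowed: pin A was pulled fully up, the cooler module lies flat in the bay, and both pins are pushed down flush; the other things on the bench weren't touched or re-checked at the end.

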